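# Eject a seized cartridge fuse from its holder tube

### The arm

A 6-joint arm with a two-finger parallel gripper is mounted at the origin on the work surface. World frame = base frame: x ahead of the robot, y to its left, z up, the work surface at z = 0. Lengths are in m, angles in degrees, forces in N, time in s.
With the tool pointing down it reaches from about 0.4 to 0.825 m from the base axis. Payload 7 kg.
Tool frame: the origin (TCP) lies at the very end of the fingers, on their centre line; the grasp point (between the pads) lies 19 mm behind it (ctrl.grip_depth is the distance from the TCP to the grasp point, in m); z points along the fingers, y is the line along which they close (so a half turn about z gives the same grasp; the last joint's range is limited). The gripper opens to 88 mm and grips with 3 to 60 N. Pads are 19 mm wide; open, the fingers measure 130 mm over their backs; the gripper's body (78 mm by 193 mm) begins 47 mm behind the grasp point.
Start: joints at [-49.784, 20.546, 0.682, 0, -70.136, -16.507], TCP at [0.271, -0.618, 0.227] pointing down, gripper open.
Joint ranges: [-176.03, 176.03], [-82.01, 121.73], [-58.28, 71.71], [-173.87, 95.51], [-174.79, -0.11], [-173.66, 173.66]. Speed limits (degrees/s): [136.94, 136.94, 172.46, 180, 180, 180].

### API

Orientations are given as [roll, pitch, yaw] about the fixed x, y, z axes, in that order (R = Rz(yaw) Ry(pitch) Rx(roll)).
In Python, from plant import get_obs, eyes, ctrl, spotter gives the robot as it stands.
- The arm moves only by the shell command python3 -m crank 'ROWS'. ROWS is JSON, one flat list of numbers, 7 for each row, row after row: the turn, a rotation vector about the tool's x, y, z in rad, then the shift along the tool's x, y, z in mm, then the opening, from 0 (shut) to 1 (fully open). A call has 1 to 5 rows; each row shifts and turns the commanded pose from where the row before left it, along the tool's axes as they then stand; what a row does not reach is not made up. A row lasts 1/8 s, in which the tool goes at most 62.5 mm and 10.7 degrees, less where a joint would pass 70% of its speed; a pose out of reach is approached as far as the arm can. A call is refused whole if a number of a shift passes 62.5 or a number of a turn 0.188, either way. A call with a gripper value outside its range is refused whole. The fingers move at their own pace and stop on an object; the grip force is fixed at half the most. Time passes only in rows, so rows that do not move let the fingers close. It gives the time, the measured TCP pose, the force, the opening and the grip force at its end, in the units of the state.
- get_obs(): the state, without advancing time (a new reading comes with each control period).
- eyes.snapshot(name): name is "scene" or "top" or "wrist"; returns the picture (480x640x3 uint8, blue, green, red); there is no depth.
- eyes.camera_model(name): a dict with "fx", "fy", "cx", "cy" (pixels), "D" ([k1, k2, p1, p2, k3] as OpenCV has them; the pictures are not rectified), "extrinsics" (4x4, takes a point from camera to world coordinates). Camera axes: x right, y down, z forward; pixel columns grow to the right and rows downward; lengths in m; the calibration is good to about 2 mm. A picture is of the moment at which its call begins: read the wrist's pose just before it. camera_model takes no time and is no camera call; for the wrist camera it gives the pose at the moment of the call.
- ctrl.close_job(): hands the job in; it is judged then, once.
Trained networks look in the newest picture that a camera, given by its name, has taken for a name from the list of things; names that differ only in an ending like _2 or _b are one class to them, and where a whole thing is asked for, a point or a joint stands for the part that bears it (a point fixed in the world has none). Each returns a list of dicts, best first, with "p" (0 to 1); they miss things now and then, are a little off and sometimes report something else, mostly with a low value. They report only what shows in the picture. A call takes as long as a camera call. They do not tell look-alikes from the thing itself.
- spotter.outline_of(camera, target): "region" (480x640 bool, what is visible of it) and "rect" ([left, top, width, height] in pixels, round what is visible of it).
- spotter.place_of(camera, target): "location" ([column, row] in pixels: a listed point, or the origin of a listed thing).
The state is a dict: "clock": time; "joint_pos": joint angles; "qvel": joint speeds; "tau": joint torques, N m; "tool_pos": TCP position; "orientation": TCP orientation; "force": force on the tool from outside, world axes, zero at the start; "moment": the same for the moment, N m; "opening": finger opening in m; "gripper_force": force on a finger pad.
Only numpy, scipy, OpenCV 4.12 (cv2) and the standard library are available. Lean on these libraries where they do the work, as an engineer would, in place of code of your own. Each camera call takes 0.05 s, during which the arm holds its last target. There are 200 camera calls.

### The job

The cartridge fuse is seized in its holder tube. Swing the red retainer bar a full quarter turn to its open stop, then drive the fuse right out of the far end with the yellow ejector rod so that it drops into the catch tray; do not touch the fuse with the gripper. Leave the retainer open and the fuse in the tray, pull the rod out again and lay it down on the bench, leaving the other things on the bench undisturbed.

Things in the scene. Friction and masses are not known exactly. Their poses are not given: they have to be found in the camera images.
- holder: Fixed fuse holder. Origin on the bench under the middle of the tube; x runs along the tube from inlet to outlet, z up. Grey round tube from x=-50 to +50 mm, axis 60 mm above the bench, 48 mm outside and 36 mm inside diameter, open at both ends. Aluminium base 100 mm wide, 8 mm thick, from x=-55 to +205 mm.
- tray (a point): Centre of the catch tray's floor, beyond the outlet, at x=+132 mm of the holder, 10 mm above the bench. Tray inside: x=+65 to +200 mm, y=-45 to +45 mm of the holder; walls reach 34 mm above the bench.
- spring_housing (a point): Top of the brass spring housing on the tube (x=-39 to -5 mm of the holder), 96 mm above the bench. A sprung shoe in it presses on the top of the fuse with about 5 N; with no fuse under it, it reaches down into the bore to about 70 mm above the bench.
- inlet (a point): Centre of the tube's inlet mouth (the end the rod enters), at x=-50, z=60 mm of the holder.
- outlet (a point): Centre of the tube's outlet mouth, at x=+50, z=60 mm of the holder.
- fuse: White ceramic cartridge fuse with brass end caps, 30 mm diameter, 75 mm long, about 120 g. Origin at its centre, x along its length. It starts inside the tube, its rear face 8 to 23 mm inside the inlet, its axis 57 mm above the bench (3 mm below the tube's axis), held by the sprung shoe: it takes about 5 to 10 N to push, and moves freely after about 15 to 30 mm.
- retainer (a joint): Quarter-turn retainer on a vertical pivot on the tube, rad. 0 = closed: red bar along the tube, pointing past the outlet, its steel tongue hanging in front of the outlet. Turns anticlockwise from above (holder x to holder y) to the open stop at 1.571, bar across the tube. Starts within 0.15 of closed; stays where it is left; needs about 0.15 N m.
- retainer_pivot (a point): On the retainer's vertical pivot axis, 112 mm above the bench, at x=+12, y=0 mm of the holder.
- retainer_end (a point): Near the free end of the red bar, mid-height, 105 mm from the pivot axis. The bar is 14 mm thick, 24 mm high (100 to 124 mm above the bench), and reaches from the pivot to 112 mm out. Its tongue hangs 53 to 57 mm out from the pivot, 26 mm wide, down to 47 mm above the bench.
- rod: Ejector rod, about 150 g, lying on the bench. Black handle block 60 mm long (x), 28 mm wide (y), 46 mm high; from its +x end a straight yellow rod 18 mm in diameter sticks out 135 mm. Origin under the middle of the handle block, x points towards the rod's tip. The rod's axis is 23 mm above the underside of the block.
- rod_grip (a point): Centre of the black handle block, 23 mm above its underside.
- rod_tip (a point): Tip of the yellow rod, on its axis, 165 mm from the handle block's centre.
- spare_knob: Bystander: black fluted control knob, 68 mm diameter, 42 mm high; origin under its centre.
- cleaner_can: Bystander: spray can with blue label, 56 mm diameter, 160 mm high; origin under its centre.
- screwdriver: Bystander: red-handled screwdriver, 180 mm long, lying along its x.
- meter: Bystander: black panel meter, 75 mm square, 53 mm high, face up; origin under its centre.
Not all that is in view belongs to the job. There is more than one size of the rod; the job needs the middle-sized.

How it is judged (in metres and radians):
On the way, in this order (a step that is already met when the one before it is completed fails the run):
1. the retainer is turned to its open stop (1.4 rad or more) while the fuse is still in the tube (its centre short of the outlet by 25 mm or more) (value of joint retainer above 1.4 rad and x of fuse in the frame of holder below 0.025 m), for 0.2 s.
2. the fuse's centre is driven past the outlet with the rod in the tube (tip at least 30 mm inside) (x of fuse in the frame of holder above 0.055 m and x of rod_tip in the frame of holder above -0.02 m and distance between rod_tip and fuse below 0.08 m and y of rod_tip in the frame of holder between -0.018 and 0.018 m and z of rod_tip in the frame of holder between 0.04 and 0.08 m), for 0.04 s.
At the end, for the whole second after the job is handed in: The fuse lies at rest in the catch tray (its centre 60 to 200 mm along the holder, within 45 mm of its centre line and below 45 mm), the retainer is open (over 1.4 rad), and the rod lies at rest on the bench, both its handle centre and its tip below 32 mm (x of fuse in the frame of holder between 0.06 and 0.2 m and y of fuse in the frame of holder between -0.045 and 0.045 m and z of fuse in the frame of holder below 0.045 m and value of joint retainer above 1.4 rad and height (world z) of each of rod_grip, rod_tip below 0.032 m and linear speed of each of fuse, rod below 0.03 m/s); the robot touches nothing.
It fails at once if the gripper touches the fuse (contact force between the fingers and fuse above 1 N).
It fails at once if the knob, spray can, screwdriver or meter is moved more than 30 mm, or the can knocked over (distance of any of spare_knob, cleaner_can, screwdriver, meter from where it was at the start of the episode above 0.03 m or angle between cleaner_can's own z axis and vertical above 0.5 rad).
It also fails if it takes over 64 s, if anything falls off the work surface, if the arm or the gripper's body presses on something with over 40 N, if the wrist force passes 120 N, or if a joint passes its speed limit or range.

## Working session

There is one attempt and no reset: what is moved stays moved. The work goes in short steps, Python scripts to look and compute and a shell command to move; the robot and the scene stay as the last step left them, time stands still between calls to the robot, and variables do not carry over. Pictures are saved under pics/ and viewed, at most 13 in all, crops included, and the job is handed in when it is done.

```bash
mkdir -p pics; ls
cat > h.py <<'E'
import numpy as np, cv2
from scipy.spatial.transform import Rotation as R
from plant import get_obs, eyes, ctrl, spotter
def ray(m,px):
    K=np.array([[m['fx'],0,m['cx']],[0,m['fy'],m['cy']],[0,0,1.]])
    u=cv2.undistortPoints(np.array([[px]],float),K,np.array(m['D'],float))[0,0]
    T=np.array(m['extrinsics']); return T[:3,3], T[:3,:3]@np.array([u[0],u[1],1])
def atz(m,px,z):
    o,d=ray(m,px); return o+d*(z-o[2])/d[2]
def proj(m,P):
    K=np.array([[m['fx'],0,m['cx']],[0,m['fy'],m['cy']],[0,0,1.]])
    T=np.linalg.inv(np.array(m['extrinsics'])); r=cv2.Rodrigues(T[:3,:3])[0]
    return cv2.projectPoints(np.array(P,float).reshape(-1,1,3),r,T[:3,3],K,np.array(m['D'],float))[0][:,0]
def tri(obs):
    A=np.zeros((3,3));b=np.zeros(3)
    for m,px in obs:
        o,d=ray(m,px); d=d/np.linalg.norm(d); Q=np.eye(3)-np.outer(d,d); A+=Q;b+=Q@o
    return np.linalg.solve(A,b)
E
python3 - <<'E'
from h import *
Z=dict(inlet=.06,outlet=.06,tray=.01,spring_housing=.096,retainer_pivot=.112,retainer_end=.112,rod_grip=.023,rod_tip=.023,spare_knob=0,cleaner_can=0,screwdriver=0.015,meter=0,rod=0,holder=0)
for c in('scene','top'):
    im=eyes.snapshot(c); cv2.imwrite(f'pics/{c}0.png',im); m=eyes.camera_model(c)
    print(c,np.round(np.array(m['extrinsics'])[:3,3],2))
    for k,z in Z.items():
        for r in spotter.place_of(c,k)[:4]:
            print(k,round(r['p'],2),np.round(r['location'],0),np.round(atz(m,r['location'],z),3)[:2])
print(get_obs()['clock'])
E
```

```text
pics
scene [ 0.94 -0.45  0.9 ]
inlet 0.74 [312. 251.] [0.581 0.021]
outlet 0.82 [339. 230.] [0.598 0.112]
tray 0.85 [360. 222.] [0.607 0.199]
spring_housing 0.87 [320. 236.] [0.587 0.048]
retainer_pivot 0.68 [329. 220.] [0.583 0.088]
retainer_end 0.65 [354. 196.] [0.59  0.187]
retainer_end 0.41 [266. 448.] [ 0.776 -0.372]
rod_grip 0.78 [206. 323.] [ 0.49  -0.245]
rod_grip 0.72 [203. 255.] [ 0.359 -0.12 ]
rod_grip 0.58 [156. 327.] [ 0.41  -0.313]
rod_tip 0.91 [235. 190.] [0.274 0.087]
rod_tip 0.83 [268. 356.] [ 0.649 -0.225]
rod_tip 0.58 [106. 347.] [ 0.36  -0.405]
spare_knob 0.96 [346. 160.] [0.445 0.383]
cleaner_can 0.6 [268. 354.] [ 0.639 -0.216]
cleaner_can 0.59 [411. 171.] [0.623 0.456]
cleaner_can 0.19 [328. 253.] [0.592 0.076]
screwdriver 0.56 [394. 307.] [0.804 0.031]
meter 0.77 [266. 446.] [ 0.751 -0.357]
rod 0.77 [205. 266.] [ 0.37  -0.133]
rod 0.68 [206. 324.] [ 0.48  -0.241]
rod 0.66 [161. 329.] [ 0.409 -0.307]
holder 0.62 [330. 251.] [0.593 0.082]
top [0.47 0.08 1.12]
inlet 0.8 [343. 260.] [0.585 0.035]
outlet 0.62 [301. 251.] [0.602 0.124]
tray 0.98 [266. 249.] [0.61  0.
[... 410 characters left out ...]
55 [468. 312.] [ 0.482 -0.241]
rod_tip 0.96 [548. 373.] [ 0.354 -0.414]
rod_tip 0.6 [459. 238.] [ 0.643 -0.223]
rod_tip 0.6 [321. 401.] [0.287 0.075]
spare_knob 0.89 [182. 319.] [0.451 0.386]
spare_knob 0.37 [347. 258.] [0.597 0.024]
cleaner_can 0.83 [157. 240.] [0.625 0.453]
screwdriver 0.59 [341. 164.] [0.809 0.042]
screwdriver 0.16 [158. 238.] [0.627 0.446]
meter 0.67 [267. 250.] [0.609 0.203]
meter 0.26 [347. 256.] [0.6   0.024]
rod 0.93 [468. 312.] [ 0.481 -0.247]
rod 0.74 [498. 346.] [ 0.408 -0.312]
rod 0.59 [265. 248.] [0.612 0.208]
rod 0.58 [415. 362.] [ 0.37  -0.129]
holder 0.81 [325. 258.] [0.595 0.073]
holder 0.33 [315. 250.] [0.611 0.096]
holder 0.15 [303. 253.] [0.604 0.124]
1.5
```

View pictures.

View pics/top0.png

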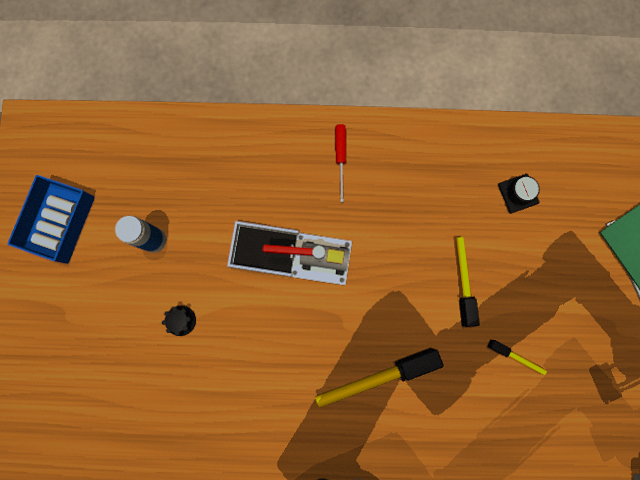

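View pics/scene0.png

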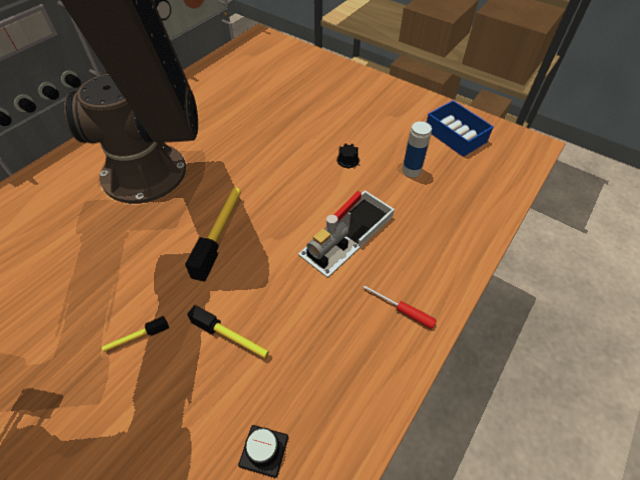

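Top view: holder with its tray at (290,252), red bar pointing left; the rod that matters is the one at handle (468,312) with its tip at (459,238), length ~0.16 m, the middle of three. The scene view agrees.

```bash
cat >> h.py <<'E'
def T():
    o=get_obs(); return np.array(o['tool_pos']),R.from_euler('xyz',o['orientation'],degrees=True)
def plan(target,yaw=None):
    """yaw: world heading (deg) of tool x, tool pointing down"""
    p,r=T(); 
    if yaw is not None:
        rt=R.from_matrix(np.array([[np.cos(a:=np.radians(yaw)),np.sin(a),0],[np.sin(a),-np.cos(a),0],[0,0,-1]]).T)
        rv=(r.inv()*rt).as_rotvec(); print('turn rad',np.round(rv,3)); 
    else: rt=r
    d=np.array(target)-p
    print('shift mm before turn',np.round(1000*r.inv().apply(d),1),'after turn',np.round(1000*rt.inv().apply(d),1))
def st():
    o=get_obs(); p,r=T(); print(round(o['clock'],2),np.round(p,4),'xhead',np.round(np.degrees(np.arctan2(*r.as_matrix()[[1,0],0])),1),'zt',np.round(r.as_matrix()[:,2],3),'F',np.round(o['force'],1),'op',round(o['opening'],4),round(o['gripper_force'],1))
E
python3 - <<'E'
from h import *
st(); m=eyes.camera_model('wrist'); print(np.round(m['extrinsics'],3),m['fx'])
p,r=T(); E=np.array(m['extrinsics']); print(r.inv().apply(E[:3,3]-p), r.inv().apply(E[:3,2]))
plan([.60,.0,.30]); plan([.60,.0,.30],-10);
E
```

```text
1.5 [ 0.2714 -0.618   0.2265] xhead -156.3 zt [-0.  0. -1.] F [-1.1  0.4 -0.2] op 0.0878 0.0
[[-0.402  0.879  0.257  0.204]
 [ 0.916  0.385  0.113 -0.648]
 [ 0.     0.281 -0.96   0.385]
 [ 0.     0.     0.     1.   ]] 388.2134156270236
[ 0.07410188 -0.0005098  -0.15862497] [-2.80932906e-01  6.67467368e-05  9.59727408e-01]
shift mm before turn [-549.4  433.7  -73.5] after turn [-549.4  433.7  -73.5]
turn rad [ 0.     0.    -2.553]
shift mm before turn [-549.4  433.7  -73.5] after turn [ 216.3 -665.7  -73.5]
```

```bash
python3 -m crank '[0,0,0,-45,40,-6,0, 0,0,0,-45,40,-6,0, 0,0,0,-45,40,-6,0, 0,0,0,-45,40,-6,0, 0,0,0,-45,40,-6,0]'
python3 -m crank '[0,0,0,-45,40,-6,0, 0,0,0,-45,40,-6,0, 0,0,0,-45,40,-6,0, 0,0,0,-45,40,-6,0, 0,0,0,-45,40,-6,0]' >/dev/null
python3 -m crank '[0,0,0,-45,40,-6,0, 0,0,0,-45,40,-6,0, 0,0,-0.18,0,0,0,0, 0,0,-0.18,0,0,0,0, 0,0,-0.18,0,0,0,0]' >/dev/null
python3 -m crank '[0,0,-0.18,0,0,0,0, 0,0,-0.18,0,0,0,0, 0,0,-0.10,0,0,0,0, 0,0,0,0,0,0,0]'
python3 - <<'E'
from h import *
st(); m=eyes.camera_model('wrist'); im=eyes.snapshot('wrist'); cv2.imwrite('pics/w1.png',im)
Z=dict(inlet=.06,outlet=.06,tray=.01,spring_housing=.096,retainer_pivot=.112,retainer_end=.112,holder=0)
for k,z in Z.items():
    for r in spotter.place_of('wrist',k)[:3]:
        print(k,round(r['p'],2),np.round(r['location'],0),np.round(atz(m,r['location'],z),4)[:2])
E
```

```text
clock: 2.12
tool_pos: [0.3975, -0.3427, 0.2571]
orientation: [-180.0, 0.0, -156.3]
force: [0.9, -0.7, 0.8]
opening: 0.0433
gripper_force: 0.0
clock: 3.88
tool_pos: [0.5728, 0.0386, 0.2987]
orientation: [-180.0, 0.0, -99.0]
force: [-0.5, -0.4, 0.2]
opening: 0.0006
gripper_force: 0.0
3.88 [0.5728 0.0386 0.2987] xhead -99.0 zt [ 0.  0. -1.] F [-0.5 -0.4  0.2] op 0.0006 0.0
inlet 0.61 [303. 191.] [0.5868 0.024 ]
outlet 0.81 [308. 285.] [0.5981 0.1271]
spring_housing 0.84 [304. 228.] [0.5897 0.0535]
spring_housing 0.53 [303. 267.] [0.5973 0.0929]
retainer_pivot 0.89 [300. 264.] [0.5973 0.0844]
retainer_end 0.76 [317. 363.] [0.5988 0.1918]
holder 0.73 [309. 227.] [0.5905 0.0775]
```

View pics/w1.png

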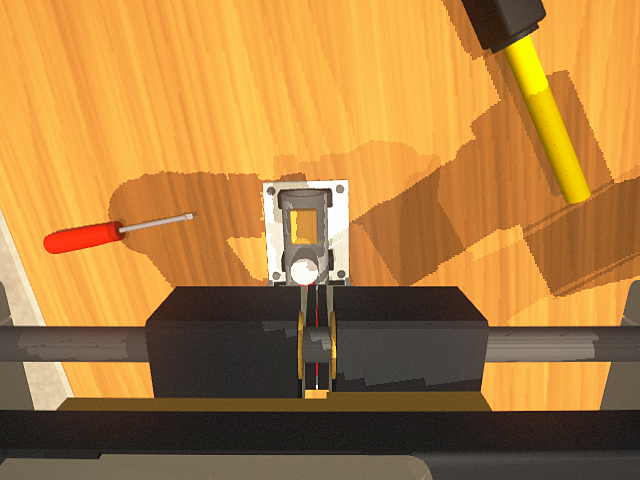

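The wrist picture shows the holder base's inlet edge with corners (264,182) and (348,180), the brass housing at (304,227) and pivot cap at (305,271). The bar lies beneath the fingers.

Run:
```python
from h import *
from scipy.optimize import least_squares
mt=eyes.camera_model('top'); mw=eyes.camera_model('wrist'); ms=eyes.camera_model('scene')
C=[(mw,(-55,50,8),(348,180)),(mw,(-55,-50,8),(264,182)),(mt,(-55,-50,8),(352,241)),(mt,(-55,50,8),(347,286)),(mt,(205,-50,34),(235,221)),(mt,(205,50,34),(228,267)),
(mw,(12,0,112),(300,264)),(mw,(-22,0,96),(304,228)),(mw,(50,0,60),(308,285)),(mw,(-50,0,60),(303,191)),(mt,(-50,0,60),(343,260)),(mt,(132,0,10),(266,249)),(mt,(-22,0,96),(335,255)),
(mt,(12,0,112),(315,249)),(ms,(132,0,10),(360,222)),(ms,(-22,0,96),(320,236)),(ms,(12,0,112),(329,220)),(ms,(50,0,60),(339,230)),(ms,(-50,0,60),(312,251))]
def W(q,P): c,s=np.cos(q[2]),np.sin(q[2]); return np.array([q[0]+c*P[0]-s*P[1],q[1]+s*P[0]+c*P[1],P[2]])
def f(q): return np.concatenate([proj(m,W(q,np.array(P)/1e3))[0]-px for m,P,px in C])
s=least_squares(f,[.59,.08,1.4],loss='soft_l1'); q=s.x
print(q,np.degrees(q[2])); print(np.round(f(q).reshape(-1,2),1).tolist())
np.save('holder.npy',q)
for n,z,m,px in(('end',.112,mt,(264,254)),('endw',.112,mw,(317,363))):
    P=atz(m,px,z)[:2]-q[:2]; c,s_=np.cos(q[2]),np.sin(q[2]); print(n,np.round([c*P[0]+s_*P[1],-s_*P[0]+c*P[1]],4))
for h in ((107,-45,280),):
    t=W(q,np.array(h)/1e3); print(t); plan(t)
```

```text
[0.59183352 0.07440438 1.44630931] 82.86741949443167
[[0.6, -1.2], [-2.0, -0.3], [0.1, -0.7], [-1.3, -1.3], [0.3, 0.1], [-0.6, -0.9], [5.0, 1.8], [-0.0, -1.3], [-0.2, -2.9], [0.9, 0.7], [5.0, -0.4], [-0.4, 0.8], [0.4, 0.7], [3.9, 3.3], [1.4, -1.4], [2.1, -1.1], [3.0, 2.2], [2.8, -3.3], [2.0, 0.2]]
end [0.1208 0.0199]
endw [0.1178 0.0079]
[0.64977102 0.1749889  0.28      ]
shift mm before turn [-146.8  -54.6   18.6] after turn [-146.8  -54.6   18.6]
```

```bash
python3 -m crank '[0,0,-0.033,0,0,0,0, 0,0,0,-50,-19,0,0, 0,0,0,-50,-19,0,0, 0,0,0,-45,-19,0,0, 0,0,0,0,0,50,0]' >/dev/null
python3 -m crank '[0,0,0,0,0,50,0, 0,0,0,0,0,50,0, 0,0,0,0,0,45,0, 0,0,0,0,0,0,0, 0,0,0,0,0,0,0]'
cat > hp.py <<'E'
from h import *
q=np.load('holder.npy'); st(); p,_=T(); d=p[:2]-q[:2]; c,s=np.cos(q[2]),np.sin(q[2]); print('holder frame',np.round([c*d[0]+s*d[1],-s*d[0]+c*d[1],p[2]],4))
E
python3 hp.py
```

```text
clock: 5.52
tool_pos: [0.6485, 0.1758, 0.1054]
orientation: [-179.9, 0.0, -97.0]
force: [1.2, 0.8, 1.3]
opening: 0.0004
gripper_force: 0.0
5.53 [0.6485 0.1758 0.1054] xhead -97.0 zt [ 0.002  0.    -1.   ] F [1.2 0.8 1.3] op 0.0004 0.0
holder frame [ 0.1077 -0.0436  0.1054]
```

```bash
python3 -m crank '[0,0,0,2,12,0,0, 0,0,0,0,12,0,0, 0,0,0,-1,14,0,0, 0,0,0,-1,13,0,0, 0,0,0,3,15,0,0]'
python3 -m crank '[0,0,0,4,14,0,0, 0,0,0,8,13,0,0, 0,0,0,9,13,0,0, 0,0,0,10,8,0,0, 0,0,0,11,8,0,0]'
python3 -m crank '[0,0,0,10,5,0,0, 0,0,0,10,4,0,0, 0,0,0,4,1,0,0, 0,0,0,0,0,0,0]'
python3 hp.py
```

```text
clock: 6.15
tool_pos: [0.5809, 0.1811, 0.104]
orientation: [-179.9, 0.0, -97.1]
force: [2.3, -0.7, 0.0]
opening: 0.0006
gripper_force: 1.2
clock: 6.78
tool_pos: [0.5201, 0.1453, 0.1036]
orientation: [-180.0, 0.0, -97.1]
force: [2.6, 1.0, 0.1]
opening: 0.0005
gripper_force: 0.9
clock: 7.28
tool_pos: [0.5073, 0.1226, 0.1034]
orientation: [179.9, -0.0, -97.1]
force: [0.6, 0.2, 0.2]
opening: 0.0006
gripper_force: 0.0
7.28 [0.5073 0.1226 0.1034] xhead -97.1 zt [-0.001 -0.001 -1.   ] F [0.6 0.2 0.2] op 0.0006 0.0
holder frame [0.0374 0.0898 0.1034]
```

```bash
python3 -m crank '[0,0,0,3,0,0,0, 0,0,0,3,0,0,0, 0,0,0,0,0,0,0]'
python3 -m crank '[0,0,0,2,0,0,0, 0,0,0,0,0,0,0]'; python3 hp.py
```

```text
clock: 7.65
tool_pos: [0.5069, 0.1171, 0.1034]
orientation: [180.0, -0.0, -97.1]
force: [0.1, -0.3, 0.6]
opening: 0.0007
gripper_force: 0.0
clock: 7.9
tool_pos: [0.5068, 0.1157, 0.1035]
orientation: [180.0, 0.0, -97.1]
force: [-0.7, 3.6, -0.5]
opening: 0.0006
gripper_force: 1.8
7.9 [0.5068 0.1157 0.1035] xhead -97.1 zt [ 0.     0.001 -1.   ] F [-0.7  3.6 -0.5] op 0.0006 1.8
holder frame [0.0304 0.0895 0.1035]
```

```bash
python3 -m crank '[0,0,0,2,0,0,0, 0,0,0,0,0,0,0]'
python3 -m crank '[0,0,0,2,0,0,0, 0,0,0,0,0,0,0]'; python3 hp.py
```

```text
clock: 8.15
tool_pos: [0.5069, 0.1155, 0.1036]
orientation: [-180.0, 0.2, -97.1]
force: [-4.1, 11.9, -1.4]
opening: 0.0006
gripper_force: 5.9
clock: 8.4
tool_pos: [0.5069, 0.1153, 0.1036]
orientation: [-179.9, 0.4, -97.1]
force: [-4.9, 21.5, -1.6]
opening: 0.0002
gripper_force: 10.0
8.4 [0.5069 0.1153 0.1036] xhead -97.1 zt [ 0.002  0.006 -1.   ] F [-4.9 21.5 -1.6] op 0.0002 10.0
holder frame [0.03   0.0894 0.1036]
```

```bash
python3 -m crank '[0,0,0,-15,0,0,0, 0,0,0,-15,0,-20,0, 0,0,0,0,0,-55,0, 0,0,0,0,0,-55,0, 0,0,0,0,0,-45,0]' >/dev/null
python3 -m crank '[0,0,0,58,-3,0,1, 0,0,0,58,-3,0,1, 0,0,0,58,-3,0,1, 0,0,0,58,-3,0,1, 0,0,0,58,-3,0,1]' >/dev/null
python3 -m crank '[0,0,0,58,-3,0,1, 0,0,0,58,-3,0,1, 0,0,0.185,0,0,0,1, 0,0,0.185,0,0,0,1, 0,0,0.185,0,0,0,1]' >/dev/null
python3 -m crank '[0,0,0.185,0,0,0,1, 0,0,0.185,0,0,0,1, 0,0,0.185,0,0,0,1, 0,0,0.185,0,0,0,1, 0,0,0.03,0,0,0,1]'
python3 -m crank '[0,0,0,0,0,0,1]' >/dev/null
python3 - <<'E'
from h import *
st()
for c in('wrist','top'):
    m=eyes.camera_model(c); im=eyes.snapshot(c); cv2.imwrite(f'pics/{c}2.png',im)
    for k,z in dict(rod_grip=.023,rod=0,rod_tip=.023,retainer_end=.112,retainer_pivot=.112,fuse=.057).items():
        for r in spotter.place_of(c,k)[:3]:
            print(c,k,round(r['p'],2),np.round(r['location'],0),np.round(atz(m,r['location'],z),4)[:2])
E
```

```text
clock: 10.9
tool_pos: [0.4804, -0.2646, 0.2785]
orientation: [-180.0, -0.1, -173.0]
force: [-0.4, -0.2, -0.3]
opening: 0.0873
gripper_force: 0.0
11.03 [ 0.4805 -0.2645  0.2785] xhead -172.8 zt [-0. -0. -1.] F [0.3 0.6 0.3] op 0.0877 0.0
wrist rod_grip 0.66 [282. 125.] [ 0.409  -0.3092]
wrist rod_grip 0.65 [335. 201.] [ 0.48   -0.2445]
wrist rod 0.77 [452. 109.] [ 0.3698 -0.1319]
wrist rod 0.71 [336. 200.] [ 0.4827 -0.2421]
wrist rod 0.64 [282. 125.] [ 0.4091 -0.3105]
wrist rod_tip 0.72 [186.  55.] [ 0.3545 -0.4087]
top rod_grip 0.83 [422. 363.] [ 0.3702 -0.14  ]
top rod 0.76 [414. 364.] [ 0.3671 -0.1273]
top rod 0.61 [310. 305.] [0.4883 0.1042]
top rod_tip 0.75 [319. 399.] [0.2908 0.0794]
top retainer_end 0.77 [308. 306.] [0.4844 0.1042]
top retainer_pivot 0.57 [317. 248.] [0.603  0.0908]
top retainer_pivot 0.36 [345. 259.] [0.5805 0.0335]
top fuse 0.34 [158. 240.] [0.6173 0.4306]
```

View pics/wrist2.png

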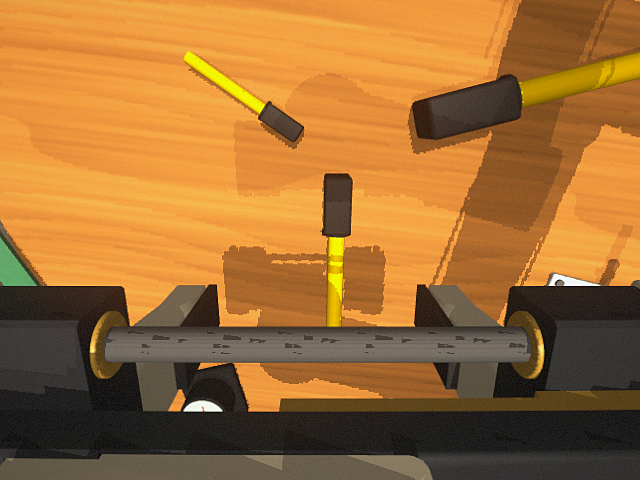

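The wrist picture shows the middle rod's handle (325–351, 175–236) with the yellow rod running down from (336,240) to (334,325), close to aligned with the fingers. The other two rods are clear on either side.

Run:
```python
from h import *
m=eyes.camera_model('wrist'); im=cv2.imread('pics/wrist2.png')
hsv=cv2.cvtColor(im,cv2.COLOR_BGR2HSV)
M=(hsv[...,0]>24)&(hsv[...,0]<36)&(hsv[...,1]>180)&(hsv[...,2]>120)
M[:, :310]=0; M[:,365:]=0; M[:238]=0; M[324:]=0
P=[]
for y in range(242,322,4):
    x=np.where(M[y])[0]
    if len(x)>5: P.append(atz(m,(x.mean(),y),.028)[:2])
P=np.array(P); vx,vy,x0,y0=cv2.fitLine(P.astype(np.float32),cv2.DIST_L2,0,.001,.001).ravel(); print(len(P),np.degrees(np.arctan2(vy,vx)),P[0],P[-1])
top=[atz(m,c,.046)[:2] for c in((325,174),(351,174),(350,229),(325,229))]; print(np.round(top,4),np.mean(top,0))
print(atz(m,(336,238),.03)[:2])
rs=spotter.outline_of('wrist','rod')
for r in rs: print(r['p'],r['rect'])
# yellow/black boundary pixel, dark handle rows at column 337
print([(y,im[y,337].tolist()) for y in range(168,246,3)])
g=np.array([.482,-.243,.004]); plan(g); 
for mm in (): pass
```

```text
11 8.724702 [ 0.52473104 -0.23659389] [ 0.58614044 -0.22742603]
[[ 0.4507 -0.2592]
 [ 0.4475 -0.2334]
 [ 0.5039 -0.2262]
 [ 0.507  -0.252 ]] [ 0.47727625 -0.24270435]
[ 0.51971417 -0.23793138]
0.94 [412.4, 48.5, 227.6, 89.9]
0.81 [319.9, 170.0, 32.5, 155.2]
0.58 [182.4, 51.3, 121.7, 93.1]
[(168, [58, 142, 231]), (171, [55, 135, 222]), (174, [20, 28, 45]), (177, [21, 35, 59]), (180, [45, 57, 74]), (183, [48, 61, 81]), (186, [40, 53, 72]), (189, [49, 60, 83]), (192, [39, 52, 75]), (195, [40, 57, 76]), (198, [40, 52, 75]), (201, [41, 57, 76]), (204, [53, 63, 83]), (207, [60, 70, 90]), (210, [52, 65, 82]), (213, [54, 66, 84]), (216, [54, 65, 82]), (219, [53, 64, 84]), (222, [49, 66, 85]), (225, [46, 59, 76]), (228, [47, 62, 80]), (231, [49, 67, 81]), (234, [28, 41, 65]), (237, [50, 150, 152]), (240, [0, 247, 245]), (243, [0, 247, 244])]
shift mm before turn [ -4.   21.  274.5] after turn [ -4.   21.  274.5]
```

```bash
python3 -m crank '[0,0,-0.022,0,0,0,1, 0,0,0,-4,21,45,1, 0,0,0,0,0,60,1, 0,0,0,0,0,60,1, 0,0,0,0,0,60,1]' >/dev/null
python3 -m crank '[0,0,0,0,0,30,1, 0,0,0,0,0,16,1, 0,0,0,0,0,0,1, 0,0,0,0,0,0,0, 0,0,0,0,0,0,0]'
python3 -m crank '[0,0,0,0,0,0,0, 0,0,0,0,0,0,0]'; python3 hp.py
```

```text
clock: 13.02
tool_pos: [0.4826, -0.2431, 0.009]
orientation: [-180.0, 0.2, -171.8]
force: [-0.8, 1.0, 0.0]
opening: 0.0732
gripper_force: 0.0
clock: 13.28
tool_pos: [0.4818, -0.243, 0.0081]
orientation: [-180.0, 0.1, -171.8]
force: [-0.9, -0.1, 0.9]
opening: 0.0534
gripper_force: 0.0
13.28 [ 0.4818 -0.243   0.0081] xhead -171.8 zt [ 0.001 -0.    -1.   ] F [-0.9 -0.1  0.9] op 0.0534 0.0
holder frame [-0.3286  0.0697  0.0081]
```

```bash
python3 -m crank '[0,0,0,0,0,0,0, 0,0,0,0,0,0,0, 0,0,0,0,0,0,0]'; python3 -m crank '[0,0,0,0,0,0,0, 0,0,0,0,0,-40,0, 0,0,0,0,0,-50,0, 0,0,0,0,0,-50,0, 0,0,0,0,0,0,0]'
python3 - <<'E'
from h import *
st(); c='wrist'; m=eyes.camera_model(c); im=eyes.snapshot(c); cv2.imwrite(f'pics/{c}3.png',im)
p,r=T(); 
for k in('rod_grip','rod_tip'):
  for x in spotter.place_of(c,k)[:2]: print(k,x['p'],x['location'],atz(m,x['location'],p[2]+.015))
E
```

```text
clock: 13.65
tool_pos: [0.4815, -0.243, 0.0075]
orientation: [180.0, -0.0, -171.8]
force: [-0.1, 0.3, 0.5]
opening: 0.0285
gripper_force: 29.7
clock: 14.28
tool_pos: [0.484, -0.2435, 0.1517]
orientation: [-179.8, 0.4, -171.7]
force: [0.6, 0.4, -2.2]
opening: 0.0281
gripper_force: 29.7
14.28 [ 0.484  -0.2435  0.1517] xhead -171.7 zt [ 0.008 -0.002 -1.   ] F [ 0.6  0.4 -2.2] op 0.0281 29.7
rod_grip 0.83 [505.7, 92.9] [ 0.38938842 -0.1897674   0.16410955]
rod_grip 0.74 [317.2, 315.8] [ 0.48512445 -0.24308036  0.16410955]
rod_tip 0.73 [97.8, 4.2] [ 0.38170846 -0.33221187  0.16410955]
```

View pics/wrist3.png

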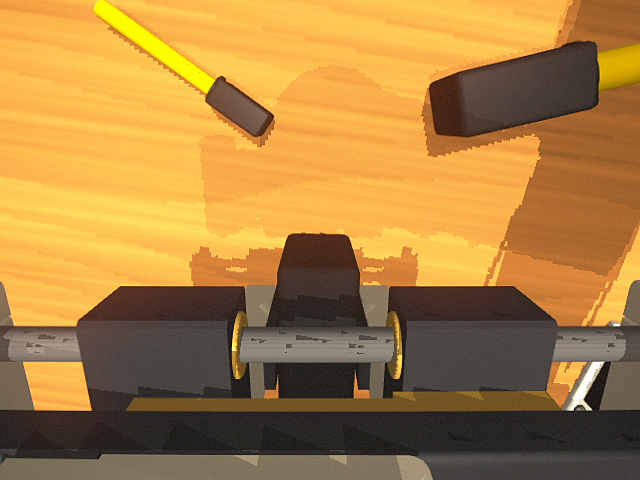

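```bash
python3 -m crank '[0,0,-0.18,0,0,0,0, 0,0,-0.18,0,0,0,0, 0,0,-0.18,0,0,0,0, 0,0,-0.18,0,0,0,0, 0,0,-0.18,0,0,0,0]' >/dev/null
python3 -m crank '[0,0,-0.18,0,0,0,0, 0,0,-0.18,0,0,0,0, 0,0,-0.042,-36,-35,0,0, 0,0,0,-36,-35,40,0, 0,0,0,0,0,0,0]' >/dev/null
python3 hp.py
python3 - <<'E'
from h import *
q=np.load('holder.npy'); c,s=np.cos(q[2]),np.sin(q[2]); z=T()[0][2]+.015
B=[]
for cam in('scene','top'):
    m=eyes.camera_model(cam); im=eyes.snapshot(cam); cv2.imwrite(f'pics/{cam}4.png',im)
    for x in spotter.place_of(cam,'rod_tip')[:4]:
        P=atz(m,x['location'],z)[:2]-q[:2]; print(cam,round(x['p'],2),np.round(x['location'],1),'holder',np.round([c*P[0]+s*P[1],-s*P[0]+c*P[1]],4))
    print(proj(m,[*(q[:2]+np.array([c,s])*-.09),z]))
a=cv2.imread('pics/scene4.png')[200:400,200:440]; b=cv2.imread('pics/top4.png')[200:340,280:500]
cv2.imwrite('pics/c4.png',np.vstack([cv2.resize(a[40:200],(640,426)),]))
E
```

```text
15.68 [ 0.5593 -0.1807  0.1031] xhead -97.1 zt [-0.008  0.001 -1.   ] F [-0.3  0.4 -1.6] op 0.0278 29.7
holder frame [-0.2572  0.0006  0.1031]
scene 0.93 [303.5 248.4] holder [-0.0898 -0.0064]
[[301.34846721 246.86146257]]
top 0.75 [544.5 367. ] holder [-0.4626  0.1601]
top 0.65 [318.4 401.8] holder [-0.0307  0.2888]
top 0.5 [340.1 162.8] holder [-0.0035 -0.189 ]
[[369.2917195  259.47306983]]
```

View pics/scene4.png

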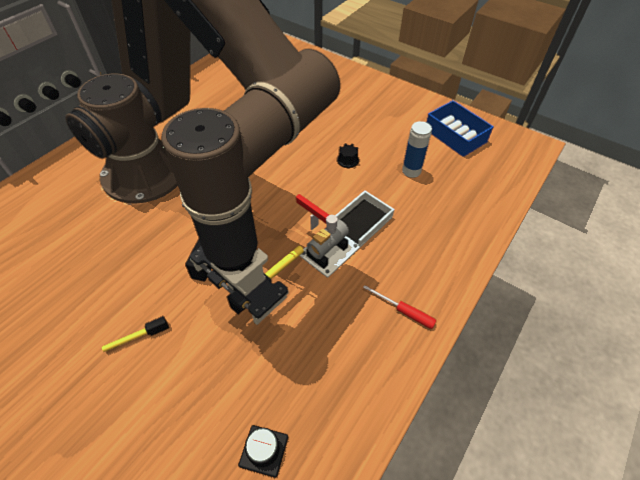

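The scene view shows the retainer across the tube (bar end 300,200) and the held rod pointing at the inlet with its tip near (303,249). I'll check its line in the top view.

Run:
```python
from h import *
im=cv2.imread('pics/top4.png'); m=eyes.camera_model('top'); hsv=cv2.cvtColor(im,cv2.COLOR_BGR2HSV)
q=np.load('holder.npy'); c,s=np.cos(q[2]),np.sin(q[2])
M=(hsv[...,0]>24)&(hsv[...,0]<36)&(hsv[...,1]>180)&(hsv[...,2]>90)
for x in range(352,400,4):
    y=np.where(M[235:285,x])[0]
    if len(y)>3:
        P=atz(m,(x,y.mean()+235),.118+.003)[:2]-q[:2]; print(x,len(y),y.mean()+235,np.round([c*P[0]+s*P[1],-s*P[0]+c*P[1]],4))
cv2.imwrite('pics/c5.png',cv2.resize(im[210:300,290:430],(784,504),interpolation=cv2.INTER_CUBIC))
```

```text
(no output)
```

View pics/c5.png

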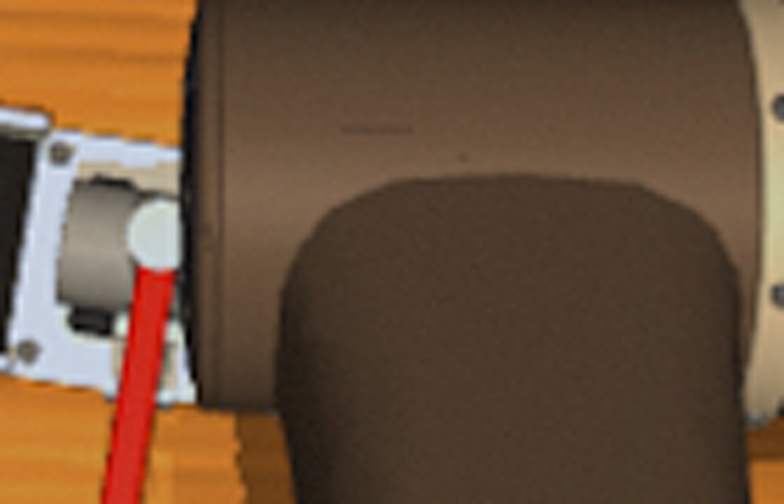

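```bash
python3 -m crank '[0,0,0,0,0,30,0, 0,0,0,0,0,30,0, 0,0,0,0,0,0,0, 0,0,0,0,0,0,0]' >/dev/null
python3 hp.py
python3 - <<'E'
from h import *
q=np.load('holder.npy'); c,s=np.cos(q[2]),np.sin(q[2]); z=T()[0][2]+.015
cam='scene'; m=eyes.camera_model(cam); im=eyes.snapshot(cam)
for k in('rod_tip','inlet','outlet'):
  for x in spotter.place_of(cam,k)[:2]: print(k,round(x['p'],2),np.round(x['location'],1))
for h in ((-92,0,58),(-50,0,60),(50,0,60),(-192,0,58)):
  P=[*(q[:2]+np.array([c*h[0]-s*h[1],s*h[0]+c*h[1]])/1e3),h[2]/1e3]; print(h,proj(m,P))
cv2.imwrite('pics/c6.png',cv2.resize(im[190:310,250:400],(750,600),interpolation=cv2.INTER_CUBIC))
E
```

```text
16.38 [ 0.5608 -0.1833  0.0501] xhead -97.2 zt [ 0.002 -0.    -1.   ] F [ 0.4  0.2 -1.2] op 0.0281 29.7
holder frame [-0.2596 -0.0013  0.0501]
rod_tip 0.8 [300.2 263.4]
rod_tip 0.61 [101.4 350.4]
inlet 0.97 [315.9 252.2]
outlet 0.68 [338.2 226.5]
(-92, 0, 58) [[301.55576023 262.62159428]]
(-50, 0, 60) [[313.96762128 251.20034717]]
(50, 0, 60) [[341.79263771 226.73365421]]
(-192, 0, 58) [[269.9812691  290.41197334]]
```

View pics/c6.png

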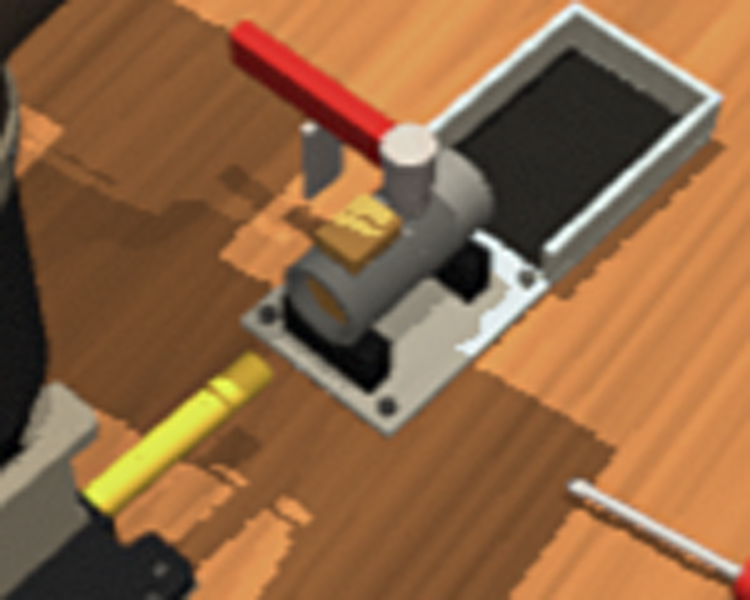

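The crop shows the tip at scene (302,263), about 5 px lower than expected. The rod has a shallower slope than the tube, so it droops about 2°. I'll pitch the tool up to compensate and re-measure.

```bash
cat > rodfit.py <<'E'
from h import *
from scipy.optimize import least_squares
q=np.load('holder.npy'); c,s=np.cos(q[2]),np.sin(q[2])
m=eyes.camera_model('scene'); im=eyes.snapshot('scene'); p,_=T()
hsv=cv2.cvtColor(im,cv2.COLOR_BGR2HSV)
M=((hsv[...,0]>22)&(hsv[...,0]<36)&(hsv[...,1]>150)&(hsv[...,2]>60)).astype(np.uint8)
M[:235]=0;M[330:]=0;M[:,:255]=0;M[:,308:]=0
n,l,stt,ce=cv2.connectedComponentsWithStats(M); i=1+np.argmax(stt[1:,4]); ys,xs=np.where(l==i)
vx,vy,x0,y0=cv2.fitLine(np.c_[xs,ys].astype(np.float32),cv2.DIST_L2,0,.01,.01).ravel()
print('n',stt[i],'slope',vy/vx)
d=p[:2]-q[:2]; hx,hy=c*d[0]+s*d[1],-s*d[0]+c*d[1]
def pr(x,z): 
    return proj(m,[*(q[:2]+np.array([c*x-s*hy,s*x+c*hy])),z])[0]
for z,x in((p[2]+.015,hx+.165),(p[2]+.015,hx+.06)):
    a=pr(x,z); b=pr(x,z+.001); yl=lambda P: P[1]-(y0+vy/vx*(P[0]-x0))
    print('x',round(x,3),'nominal z',round(z,4),'height err mm',yl(a)/(yl(a)-yl(b)))
E
python3 rodfit.py
python3 -m crank '[0,-0.035,0,0,0,0,0, 0,0,0,0,0,0,0, 0,0,0,0,0,0,0]' >/dev/null; python3 hp.py; python3 rodfit.py
```

```text
n [266 265  33  27 225] slope -0.8345546
x -0.094 nominal z 0.0647 height err mm -0.8268300638583943
x -0.199 nominal z 0.0647 height err mm 4.722667226139554
17.0 [ 0.5603 -0.1829  0.0488] xhead -97.2 zt [ 0.005  0.034 -0.999] F [ 0.3 -0.1 -0.5] op 0.0278 29.7
holder frame [-0.2592 -0.0007  0.0488]
n [265 267  30  26 202] slope -0.8528625
x -0.094 nominal z 0.0638 height err mm 3.68096910085332
x -0.199 nominal z 0.0638 height err mm 6.708265605118345
```

Run:
```python
from h import *
from scipy.optimize import least_squares
im=eyes.snapshot('wrist'); m=eyes.camera_model('wrist'); p,r=T(); cv2.imwrite('pics/w7.png',im)
def pts(q):  # q: dx (mm), droop deg, dz(mm), dy, yaw deg
    L=np.array([[30,-14,0-23],[30,14,-23],[30,14,23],[30,-14,23]],float) # tool x (rear), y, up-from-axis
    Q=R.from_euler('yz',[q[1],q[4]],degrees=True)  # frame x(tool x), y, z=up : +pitch lowers +x
    L=Q.apply(L); 
    t=np.c_[L[:,0]+q[0],L[:,1]+q[3],-(L[:,2]+15+q[2])]/1e3
    return proj(m,p+r.apply(t))
for d in(0,-3): print(d,np.round(pts([0,d,0,0,0]),1).tolist())
cv2.imwrite('pics/c7.png',cv2.resize(im[220:300,260:380],(780,520),interpolation=cv2.INTER_CUBIC))
```

```text
0 [[288.7, 233.2], [351.6, 233.2], [363.5, 269.6], [278.9, 269.6]]
-3 [[288.3, 231.6], [352.0, 231.6], [363.9, 274.8], [278.6, 274.8]]
```

View pics/c7.png

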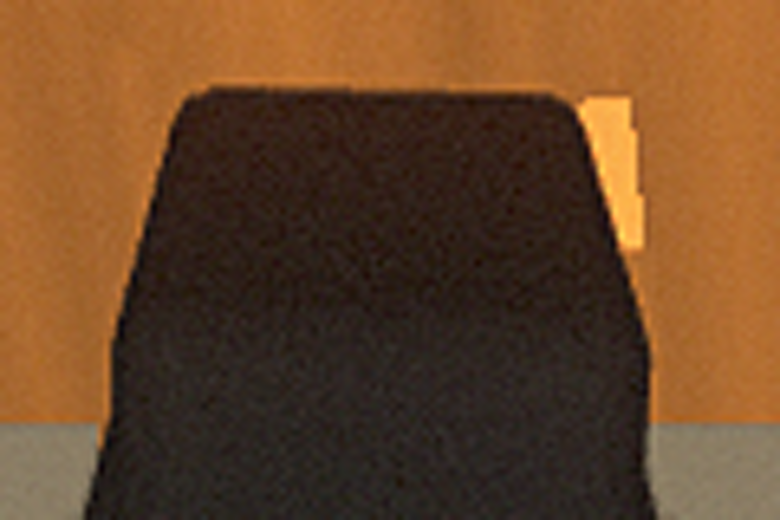

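The rear face edges (rows 234 and ~272) put the droop at only about 1.2°, with no yaw. I'll reduce the tilt, lower the tool and enter the tube gently.

```bash
python3 -m crank '[0,0.013,0,0,0,0,0, 0,0,0,0,1,6,0, 0,0,0,0,0,0,0, 0,0,0,0,0,0,0]' >/dev/null; python3 hp.py
python3 -m crank '[0,0,0,-15,0,0,0, 0,0,0,-15,0,0,0, 0,0,0,-10,0,0,0, 0,0,0,-6,0,0,0, 0,0,0,0,0,0,0]'; python3 hp.py
```

```text
17.6 [ 0.5593 -0.1825  0.0425] xhead -97.2 zt [ 0.002  0.022 -1.   ] F [ 0.  -0.1 -1.5] op 0.0276 29.7
holder frame [-0.2589  0.0004  0.0425]
clock: 18.23
tool_pos: [0.5652, -0.1363, 0.0437]
orientation: [-180.0, 1.3, -97.1]
force: [-0.4, -0.0, -1.6]
opening: 0.0279
gripper_force: 29.7
18.23 [ 0.5652 -0.1363  0.0437] xhead -97.1 zt [ 0.003  0.022 -1.   ] F [-0.4 -0.  -1.6] op 0.0279 29.7
holder frame [-0.2124  0.0003  0.0437]
```

```bash
python3 rodfit.py
```

```text
n [282 257  26  22 166] slope -0.85424715
x -0.048 nominal z 0.0587 height err mm 2.967320446220898
x -0.153 nominal z 0.0587 height err mm 5.942919882051426
```

```bash
python3 -m crank '[0,0,0,-4,0,2,0, 0,0,0,-4,0,0,0, 0,0,0,-4,0,0,0]'; python3 -m crank '[0,0,0,-4,0,0,0, 0,0,0,-4,0,0,0, 0,0,0,-4,0,0,0]'; python3 hp.py
```

```text
clock: 18.65
tool_pos: [0.5661, -0.1255, 0.0418]
orientation: [180.0, 1.2, -97.2]
force: [-0.4, -6.3, -1.8]
opening: 0.0279
gripper_force: 29.7
clock: 19.02
tool_pos: [0.5674, -0.1138, 0.042]
orientation: [179.9, 1.2, -97.2]
force: [-1.1, -6.1, -1.7]
opening: 0.0279
gripper_force: 29.7
19.02 [ 0.5674 -0.1138  0.042 ] xhead -97.2 zt [ 0.001  0.021 -1.   ] F [-1.1 -6.1 -1.7] op 0.0279 29.7
holder frame [-0.1898  0.0009  0.042 ]
```

```bash
python3 -m crank '[0,0,0,-9,0,0.2,0, 0,0,0,-9,0,0.2,0, 0,0,0,-9,0,0.2,0, 0,0,0,-9,0,0.2,0]'; python3 -m crank '[0,0,0,-9,0,0.2,0, 0,0,0,-9,0,0.2,0, 0,0,0,-5,0,0.1,0, 0,0,0,-5,0,0,0]'; python3 hp.py
```

```text
clock: 19.52
tool_pos: [0.5727, -0.0767, 0.0422]
orientation: [-180.0, 1.3, -97.2]
force: [-1.0, -0.5, -0.8]
opening: 0.028
gripper_force: 29.7
clock: 20.02
tool_pos: [0.5759, -0.0492, 0.0422]
orientation: [180.0, 1.3, -97.2]
force: [0.2, -0.8, -1.6]
opening: 0.0282
gripper_force: 29.7
20.02 [ 0.5759 -0.0492  0.0422] xhead -97.2 zt [ 0.003  0.022 -1.   ] F [ 0.2 -0.8 -1.6] op 0.0282 29.7
holder frame [-0.1246  0.0004  0.0422]
```

```bash
python3 -m crank '[0,0,0,-8,0,0.2,0, 0,0,0,-8,0,0.2,0, 0,0,0,-8,0,0.2,0, 0,0,0,-4,0,0,0, 0,0,0,0,0,0,0]'; python3 hp.py
python3 - <<'E'
from h import *
q=np.load('holder.npy'); c,s=np.cos(q[2]),np.sin(q[2])
for cam in('scene','top'):
    m=eyes.camera_model(cam); im=eyes.snapshot(cam); cv2.imwrite(f'pics/{cam}8.png',im)
    for x in spotter.place_of(cam,'fuse')[:3]:
        P=atz(m,x['location'],.025)[:2]-q[:2]; print(cam,round(x['p'],2),np.round(x['location'],1),'holder',np.round([c*P[0]+s*P[1],-s*P[0]+c*P[1]],4))
im=cv2.imread('pics/scene8.png');cv2.imwrite('pics/c8.png',cv2.resize(im[170:290,260:410],(750,600),interpolation=cv2.INTER_CUBIC))
E
```

```text
clock: 20.65
tool_pos: [0.5795, -0.0214, 0.0423]
orientation: [-180.0, 1.3, -97.1]
force: [-0.5, -0.4, -0.6]
opening: 0.0278
gripper_force: 29.7
20.65 [ 0.5795 -0.0214  0.0423] xhead -97.1 zt [ 0.003  0.022 -1.   ] F [-0.5 -0.4 -0.6] op 0.0278 29.7
holder frame [-0.0966  0.0003  0.0423]
scene 0.77 [351.6 216.1] holder [0.1162 0.0215]
top 0.63 [154.6 238.4] holder [0.3763 0.0131]
```

View pics/c8.png

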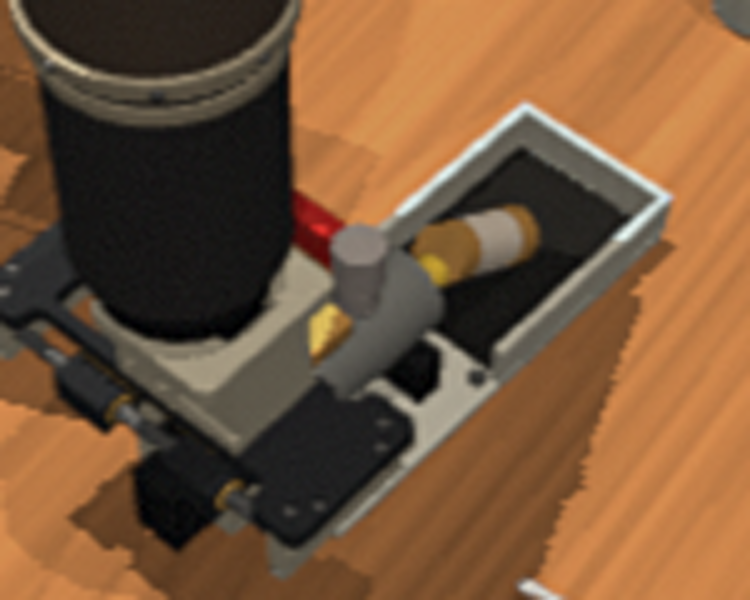

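The fuse is out and lying in the tray, with the yellow tip beside its rear end. Withdrawing the rod now.

```bash
python3 -m crank '[0,0,0,12,0,-0.2,0, 0,0,0,15,0,-0.3,0, 0,0,0,20,0,-0.4,0, 0,0,0,20,0,-0.4,0, 0,0,0,20,0,-0.4,0]'; python3 -m crank '[0,0,0,20,0,-0.4,0, 0,0,0,20,0,-0.4,0, 0,0,0,20,0,-0.4,0, 0,0,0,20,0,-0.4,0, 0,0,0,20,0,-0.4,0]'; python3 hp.py
python3 - <<'E'
from h import *
q=np.load('holder.npy'); c,s=np.cos(q[2]),np.sin(q[2])
for cam in('scene','top'):
    m=eyes.camera_model(cam); im=eyes.snapshot(cam); cv2.imwrite(f'pics/{cam}9.png',im)
    for x in spotter.place_of(cam,'fuse')[:3]:
        P=atz(m,x['location'],.025)[:2]-q[:2]; print(cam,round(x['p'],2),np.round(x['location'],1),'holder',np.round([c*P[0]+s*P[1],-s*P[0]+c*P[1]],4))
    print([np.round(atz(m,x['location'],.112),3) for x in spotter.place_of(cam,'retainer_end')[:1]])
a=cv2.imread('pics/scene9.png')[170:290,260:410];b=cv2.imread('pics/top9.png')[200:300,210:370]
cv2.imwrite('pics/c9.png',np.hstack([cv2.resize(a,(400,320)),cv2.resize(b,(400,320))]))
E
```

```text
clock: 21.48
tool_pos: [0.5683, -0.1098, 0.0421]
orientation: [180.0, 1.3, -97.2]
force: [0.2, 0.5, -2.3]
opening: 0.0285
gripper_force: 29.7
clock: 22.1
tool_pos: [0.556, -0.2086, 0.0419]
orientation: [180.0, 1.3, -97.2]
force: [-0.1, -0.4, -1.7]
opening: 0.0281
gripper_force: 29.7
22.1 [ 0.556  -0.2086  0.0419] xhead -97.2 zt [ 0.003  0.022 -1.   ] F [-0.1 -0.4 -1.7] op 0.0281 29.7
holder frame [-0.2853  0.0004  0.0419]
scene 0.49 [351.6 224.4] holder [0.0949 0.0036]
scene 0.3 [337.5 225.8] holder [0.0669 0.0272]
[array([ 0.814, -0.022,  0.112])]
top 0.97 [277.  254.6] holder [0.1038 0.0083]
top 0.65 [515.6 194.2] holder [-0.4039 -0.2063]
[array([0.488, 0.103, 0.112])]
```

View pics/c9.png

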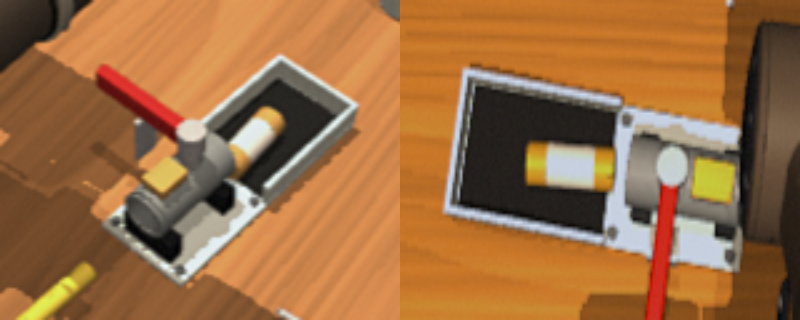

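```bash
python3 -m crank '[0,0,0,20,0,0,0, 0,0,0,0,0,15,0, 0,0,0,0,0,13,0, 0,0,0,0,0,0,0]'; python3 -m crank '[0,0,0,0,0,3,0, 0,0,0,0,0,0,0, 0,0,0,0,0,0,0]'
```

```text
clock: 22.9
tool_pos: [0.5525, -0.2262, 0.0116]
orientation: [179.8, 1.3, -97.2]
force: [-0.2, -1.8, -1.4]
opening: 0.0282
gripper_force: 29.7
clock: 23.28
tool_pos: [0.554, -0.2264, 0.0108]
orientation: [-180.0, 1.3, -97.1]
force: [-0.4, -0.9, -0.7]
opening: 0.0283
gripper_force: 29.7
```

```bash
python3 -m crank '[0,0,0,0,0,2,0, 0,0,0,0,0,0,0, 0,0,0,0,0,0,0.5, 0,0,0,0,0,0,1, 0,0,0,0,0,0,1]'; python3 -m crank '[0,0,0,0,0,0,1, 0,0,0,0,0,0,1, 0,0,0,0,0,-20,1, 0,0,0,0,0,-50,1, 0,0,0,0,0,-50,1]'; python3 -m crank '[0,0,0,0,0,-50,1, 0,0,0,50,0,-30,1, 0,0,0,50,0,0,1, 0,0,0,0,0,0,1, 0,0,0,0,0,0,1]'
python3 - <<'E'
from h import *
q=np.load('holder.npy'); c,s=np.cos(q[2]),np.sin(q[2]); st()
L={}
for cam in('scene','top'):
    m=eyes.camera_model(cam); im=eyes.snapshot(cam); cv2.imwrite(f'pics/{cam}10.png',im)
    for k,z in (('fuse',.025),('rod_tip',.023),('rod_grip',.023),('retainer_end',.112)):
      for x in spotter.place_of(cam,k)[:3]:
        w=atz(m,x['location'],z)[:2];P=w-q[:2]; print(cam,k,round(x['p'],2),np.round(x['location'],1),np.round(w,3),'holder',np.round([c*P[0]+s*P[1],-s*P[0]+c*P[1]],4))
        L.setdefault(k,[]).append((m,x['location'])) if x is not None and (k!='fuse' or abs(P[0])<.3) else 0
cv2.imwrite('pics/c10.png',np.hstack([cv2.imread('pics/scene10.png')[150:350,200:460],cv2.imread('pics/top10.png')[190:390,210:480]]))
f=[l for l in L['fuse']]; print('fuse',tri([f[0],f[-1]]))
E
```

```text
clock: 23.9
tool_pos: [0.5539, -0.2265, 0.0086]
orientation: [-180.0, 1.3, -97.2]
force: [-0.6, -0.2, 0.1]
opening: 0.0524
gripper_force: 0.0
clock: 24.52
tool_pos: [0.553, -0.229, 0.1294]
orientation: [179.9, 1.3, -97.2]
force: [0.4, -0.6, -0.7]
opening: 0.0873
gripper_force: 0.0
clock: 25.15
tool_pos: [0.5404, -0.33, 0.2058]
orientation: [180.0, 1.3, -97.2]
force: [0.5, -0.2, -0.4]
opening: 0.0878
gripper_force: 0.0
25.15 [ 0.5404 -0.33    0.2058] xhead -97.2 zt [ 0.002  0.022 -1.   ] F [ 0.5 -0.2 -0.4] op 0.0878 0.0
scene fuse 0.56 [351.1 223.7] [0.598 0.17 ] holder [0.0958 0.0061]
scene rod_tip 0.81 [237. 191.] [0.282 0.087] holder [-0.0264  0.3091]
scene rod_tip 0.72 [101.6 347.5] [ 0.354 -0.41 ] holder [-0.5106  0.1759]
scene rod_tip 0.61 [288.9 284.2] [ 0.578 -0.064] holder [-0.139  -0.0031]
scene rod_grip 0.77 [233.2 331.9] [ 0.553 -0.227] holder [-0.3039  0.0007]
scene rod_grip 0.69 [156.2 327.8] [ 0.412 -0.315] holder [-0.4089  0.1301]
scene rod_grip 0.57 [204.  257.3] [ 0.364 -0.123] holder [-0.2242  0.2011]
scene retainer_end 0.82 [297.7 197.9] [0.483 0.1  ] holder [0.0122 0.1115]
top fuse 0.69 [275.9 254.2] [0.597 0.181] holder [0.1063 0.0078]
top rod_tip 0.96 [387.4 266. ] [ 0.578 -0.064] holder [-0.1389 -0.0031]
top rod_tip 0.77 [318.9 401. ] [0.287 0.079] holder [-0.0334  0.3031]
top rod_grip 0.8 [420.8 363.5] [ 0.37  -0.137] holder [-0.2378  0.1943]
top rod_grip 0.59 [460.3 276.5] [ 0.558 -0.224] holder [-0.3006 -0.0039]
top retainer_end 0.8 [309.6 307.3] [0.483 0.102] holder [0.0138 0.1116]
fuse [0.59599228 0.17974297 0.01489863]
```

View pics/c10.png

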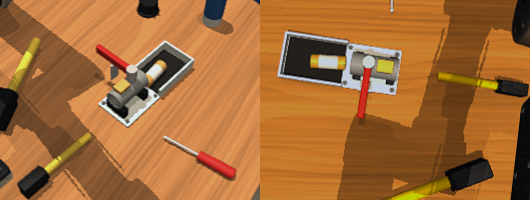

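The last pictures show the fuse flat in the tray, the retainer open, and the rod lying on the bench at z≈23 mm with the gripper clear. Handing in.

```bash
python3 -c "
from plant import ctrl
print(ctrl.close_job())"
```

```text
the job is handed in; nothing more can be done
None
```

I handed the job in at about 25 s on the robot's clock, with no verdict returned: the retainer is at its open stop, the last pictures show the fuse in the catch tray and the middle-sized rod laid on the bench, and the gripper is clear; I did not re-measure the knob, can, screwdriver or meter, but the arm made no known contact with them.

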